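# Turn the valve sub-plate over against the slotted stand

## Task

The valve sub-plate lies on the bench with its ported side down and is too wide to grip: turn it over. Push it squarely against the low slotted stand so that its far edge climbs the slope, until it lies back flat against it, feel for that and press it firmly home (about 10 N) so that it stays, without ramming the stand. Then bring its top edge over towards you and lower it with the hand, not letting it fall, to end flat on the bench in front of the stand, ported side up; leave the loose parts around it where they lie.

Things in the scene. Friction and masses are not known exactly. Their poses are not given: they have to be found in the camera images.
- plate: the sub-plate: flat bare aluminium, 130 (its x) by 110 (its y) by 10 mm thick, 0.3 to 0.5 kg, square edges. Origin in the middle of its ported face (down at the start); z points from the ported through to the plain face: up at the start, down at the end. x points at the stand within 0.3 rad. Plain face: four small screw holes; ported face: four counterbored holes and five round ports.
- near_edge (a point): middle (also of the thickness) of the plate's 110 mm edge nearest the robot, the one to push, 65 mm along its -x; it stays on the bench as the foot. Its push takes about 6 to 12 N at first, falls to 1 to 4 N as the plate climbs, then rises steeply once it is flat on the slope. Its face leans out over what pushes it: a fingertip low beneath can lift or drag the foot on leaving
- far_edge (a point): middle of the plate's opposite 110 mm edge, 65 mm along its +x: it climbs the slope and becomes the top edge, about 107 mm high when flat on the slope, some 50 mm (along the slope) beyond the board's top. Pressed home the plate stays there by itself; tipped past upright it falls towards the robot unless held, and its foot may slide up to the slope's foot as it is lowered
- stand: frame of a low slotted panel, fixed on the bench; the panel is a flat board clamped between its end cheeks, face 420 mm wide (y), 80 mm up the slope, tilted 55 degrees from the bench, foot on the bench. Origin on the bench, mid foot line of a board clamped fully forward; x level, away from the robot into the slope; z up. Middle 230 mm of the face free; parts at its ends stand up to 57 mm off it
- foot_mark (a point): same point as the stand's origin. The clamp holes are slotted: the board sits 0 to 10 mm further back (along the stand's x) than this, different each time, and no reading shows that; it must be found by feel. The face rises 66 mm over 46 mm. The slots in it are level and do not catch; aluminium slides easily on it (friction about 0.25; on the rubber-matted bench about 0.9)
- tie_bar (a point): middle of the frame's rear tie bar (12 mm thick, 125 mm behind the foot mark, 10 mm up); between it and the board the space is free for fingers. The board is 15 mm thick: with the board fully forward its top edge is 46 mm behind the foot mark and 66 mm up at the face, 58 mm and 57 mm at the back
- cylinder: loose bystander, left of the plate: a small air cylinder lying down, 170 x 32 x 50 mm, origin under its middle, x along it
- valve: loose bystander: a small valve block, 60 x 75 x 48 mm with its fittings, origin under its middle
- dial: loose bystander: a round dial gauge lying on its back, 50 mm across, 22 mm high, origin under its middle
- limit_valve: loose bystander: a small roller limit valve, 52 x 30 x 44 mm, origin under its middle
- throttle: loose bystander, left of the plate's far end: a brass flow control valve standing up, 26 mm across with a fitting sticking out 30 mm to one side, 48 mm high, origin under its middle
- driver: loose bystander: a screwdriver lying on the bench, 170 mm long, origin under its middle, x along it
There are look-alikes about, which are no part of the job. There is more than one size of the plate; the job needs the smallest.

How it is judged:
By the outcome, as a careful person would: the job done as asked, in the order asked, and still so for the second after the job is handed in, with the robot touching nothing.
It also fails if it takes over 72 s, if anything falls off the work surface, if the arm or the gripper's body presses on something with over 40 N, if the wrist force passes 120 N, or if a joint passes its speed limit or range.

## Robot

A 6-joint arm with a two-finger parallel gripper is mounted at the origin on the work surface. World frame = base frame: x ahead of the robot, y to its left, z up, the work surface at z = 0. Lengths are in m, angles in rad, forces in N, time in s.
With the tool pointing down it reaches from about 0.2 to 0.875 m from the base axis. Payload 3.4 kg.
Tool frame: the origin (TCP) lies on the centre line of the jaws, within the pads' length; the fingertips stand 17 mm ahead of it and the grasp point (between the pads) lies 2 mm behind it; z points along the fingers, y is the direction in which the jaws open and shut (so a half turn about z gives the same grasp; the last joint's range is limited). The gripper opens to 94 mm and grips with 3 to 60 N. Pads are 16 mm wide; open, the fingers measure 119 mm over their backs; the gripper's body (75 mm by 177 mm) begins 78 mm behind the grasp point.
Start: joints at [-0.121, 0.276, 1.505, -0, 1.361, -0.121], TCP at [0.575, -0, 0.222] pointing down, gripper open.
Joint ranges: [-2.89, 2.89], [-0.75, 2.08], [0.22, 2.7], [-1.18, 4.32], [0.11, 2.71], [-2.7, 2.7]. Speed limits (rad/s): [2.57, 2.57, 3.14, 3.14, 3.14, 3.14].

## Interface

Orientations are given as [roll, pitch, yaw] about the fixed x, y, z axes, in that order (R = Rz(yaw) Ry(pitch) Rx(roll)).
In Python, from plant import arm, read_camera, ticket, cut_out, tip_of gives the robot as it stands. The module is installed in compiled form; this text tells all that it offers.
- The arm moves only by the tool servo_tool, never from a script. Its argument "series" is a list that holds one entry, the list of rows, each a list of 5 numbers: the gripper's target within -1 to 1 (fully open at 1, half-way at 0, shut at -1), then the shift along the tool's x, y, z each as a share of 150 mm, from -1 to 1, then the turn about the tool's z as a share of 180 degrees, from -1 to 1. A call has 1 to 10 rows; each row shifts and turns the commanded pose from where the row before left it, along the tool's axes as they then stand; what a row does not reach is not made up. A row lasts 1/10 s, in which the tool goes at most 50 mm and 8.59 degrees, less where a joint would pass 70% of its speed; a pose out of reach is approached as far as the arm can. A call with a number of a shift or a turn outside -1 to 1 is refused whole. A call with a gripper value outside its range is refused whole. The fingers move at their own pace and stop on an object; "newtons" is the grip in N (left out, the last holds). Time passes only in rows, so rows that do not move let the fingers close. It gives the time, the measured TCP pose, the force and the opening at its end, in the units of the state.
- arm.sense(): the state, without advancing time (a new reading comes with each control period).
- read_camera(name): name is "scene" or "side" or "wrist"; returns a dict with "frame" (384x512x3 uint8, red, green, blue), "fx", "fy", "cx", "cy" (pixels), "pose" (4x4, takes a point from camera to world coordinates); the wrist camera has in their place "mount" (4x4, takes a point from camera to tool coordinates, whose origin is the TCP and whose axes are the flange's). Camera axes: x right, y up, looking along -z (the intrinsics and any distortion apply to the point x, -y, -z); pixel columns grow to the right and rows downward; lengths in m; the calibration is good to about 2 mm. A picture is of the moment at which its call begins: read the wrist's pose just before it. There is no depth.
- ticket.close_job(): hands the job in, once; it reports no verdict.
Trained networks look in the newest picture that a camera, given by its name, has taken for a name from the list of things; names that differ only in an ending like _2 or _b are one class to them, and where a whole thing is asked for, a point or a joint stands for the part that bears it (a point fixed in the world has none). Each returns a list of dicts, best first, with "conf" (0 to 1); they miss things now and then, are a little off and sometimes report something else, mostly with a low value. They report only what shows in the picture. A call takes as long as a camera call. They do not tell look-alikes from the thing itself.
- cut_out(name, camera): "mask" (384x512 bool, what is visible of it) and "position" ([column, row] in pixels, amid what is visible of it).
- tip_of(name, camera): "position" ([column, row] in pixels: a listed point, or the origin of a listed thing).
The state is a dict: "time": time; "joints": joint angles; "dq": joint speeds; "joint_torque": joint torques, N m; "position": TCP position; "ee_rot": TCP orientation; "force": force on the tool from outside, world axes, zero at the start; "ft_torque": the same for the moment, N m; "grip_width": finger opening in m.
Only numpy, scipy, OpenCV 4.12 (cv2) and the standard library are available. Lean on these libraries where they do the work, as an engineer would, in place of code of your own. Each camera call takes 0.05 s, during which the arm holds its last target. There are 200 camera calls.

## Working session

There is one attempt and no reset: what is moved stays moved. The work goes in short steps, Python scripts to look and compute and a tool call to move; the robot and the scene stay as the last step left them, time stands still between calls to the robot, and variables do not carry over. Pictures are saved under pics/ and viewed, about 8 in all and at most 12, crops included, and the job is handed in when it is done.

Besides the shell and the picture viewer there is one more tool, called after ">>>" by a JSON object that holds its "fn" and its "kwargs". servo_tool: Moves the arm, as the interface text tells. Shift numbers are shares of 150 mm and turn numbers shares of 180 degrees, none past 1 either way. Its arguments: {"type":"object","properties":{"series":{"type":"array","items":{"type":"array","items":{"type":"array","items":{"type":"number","minimum":-1,"maximum":1}}}},"newtons":{"type":"number"}},"required":["series"]}

```bash
mkdir -p pics; ls
cat > h.py <<'E'
import numpy as np,cv2
from plant import arm, read_camera, ticket, cut_out, tip_of
from scipy.spatial.transform import Rotation as R
def ray(c,px):
    u=np.array([(px[0]-c['cx'])/c['fx'],-(px[1]-c['cy'])/c['fy'],-1.0]);P=c['pose'];return P[:3,3],P[:3,:3]@u
def onz(c,px,z):
    o,d=ray(c,px);return o+d*(z-o[2])/d[2]
def proj(c,p):
    q=np.linalg.inv(c['pose'])@np.append(p,1);return np.array([c['cx']+c['fx']*q[0]/-q[2],c['cy']-c['fy']*q[1]/-q[2]])
def tri(c1,p1,c2,p2):
    o1,d1=ray(c1,p1);o2,d2=ray(c2,p2);A=np.stack([d1,-d2],1);t=np.linalg.lstsq(A,o2-o1,rcond=None)[0];a=o1+t[0]*d1;b=o2+t[1]*d2;return (a+b)/2,np.linalg.norm(a-b)
def wcam():
    s=arm.sense();c=read_camera('wrist');T=np.eye(4);T[:3,:3]=R.from_euler('xyz',s['ee_rot']).as_matrix();T[:3,3]=s['position'];c['pose']=T@c['mount'];return c
E
python3 - <<'E'
from h import *
s=arm.sense();print({k:np.round(v,3) for k,v in s.items()})
C={}
for n in ['scene','side','wrist']:
    c=wcam() if n=='wrist' else read_camera(n);C[n]=c
    print(n,[k for k in c],c['fx'],c['cx'],np.round(c['pose'],3).tolist())
    cv2.imwrite(f'pics/{n}0.png',c['frame'][:,:,::-1])
    for k in ['plate','near_edge','far_edge','stand','foot_mark','tie_bar','cylinder','valve','dial','limit_valve','throttle','driver']:
        for d in tip_of(k,n)[:3]: print(k,np.round(d['position']),round(d['conf'],2),np.round(onz(c,d['position'],0.0),3))
a=np.vstack([np.hstack([C['scene']['frame'],C['side']['frame']])])
cv2.imwrite('pics/both.png',cv2.resize(a[:,:,::-1],(800,300)))
E
```

```text
pics
{'time': np.float64(0.0), 'joints': array([-0.121,  0.277,  1.506, -0.   ,  1.361, -0.121]), 'dq': array([-0.   ,  0.   ,  0.   , -0.   , -0.001, -0.002]), 'joint_torque': array([ 0.0000e+00, -4.0459e+01, -2.3723e+01,  7.0000e-02,  3.5000e-02,
       -0.0000e+00]), 'position': array([0.574, 0.   , 0.222]), 'ee_rot': array([-3.14 , -0.   ,  1.571]), 'force': array([-0.574, -0.501, -0.57 ]), 'ft_torque': array([ 0.016, -0.004, -0.048]), 'grip_width': np.float64(0.094)}
scene ['frame', 'fx', 'fy', 'cx', 'cy', 'pose'] 395.41448236483876 256.6353240622292 [[0.04, -0.772, 0.635, 1.14], [0.999, 0.034, -0.022, 0.057], [-0.005, 0.635, 0.772, 0.813], [0.0, 0.0, 0.0, 1.0]]
plate [412. 174.] 0.88 [0.398 0.518 0.   ]
plate [248. 239.] 0.74 [0.598 0.052 0.   ]
plate [316. 136.] 0.73 [0.231 0.269 0.   ]
near_edge [256. 197.] 0.97 [0.465 0.078 0.   ]
near_edge [323. 118.] 0.86 [0.146 0.304 0.   ]
near_edge [396. 146.] 0.67 [ 0.284  0.503 -0.   ]
far_edge [307. 154.] 0.96 [0.308 0.234 0.   ]
far_edge [430. 191.] 0.78 [0.462 0.549 0.   ]
far_edge [250. 235.] 0.73 [0.586 0.059 0.   ]
stand [244. 2
[... 1509 characters left out ...]
hrottle [277. 181.] 0.44 [0.589 0.195 0.   ]
driver [261. 146.] 0.53 [0.565 0.363 0.   ]
wrist ['frame', 'fx', 'fy', 'cx', 'cy', 'mount', 'pose'] 321.78187203746063 253.66594505297277 [[1.0, 0.0, -0.001, 0.574], [-0.0, 0.967, 0.255, 0.075], [0.001, -0.255, 0.967, 0.384], [0.0, 0.0, 0.0, 1.0]]
plate [208. 115.] 0.64 [0.522 0.067 0.   ]
near_edge [154. 102.] 0.8 [0.46  0.081 0.   ]
far_edge [264. 122.] 0.78 [0.587 0.059 0.   ]
far_edge [285. 135.] 0.66 [0.611 0.044 0.   ]
stand [287. 138.] 0.84 [0.613 0.041 0.   ]
foot_mark [282. 134.] 0.61 [0.608 0.045 0.   ]
tie_bar [387. 159.] 0.96 [0.734 0.016 0.   ]
valve [118. 248.] 0.55 [ 0.398 -0.1    0.   ]
dial [190. 266.] 0.69 [ 0.49  -0.126  0.   ]
```

View pics/both.png

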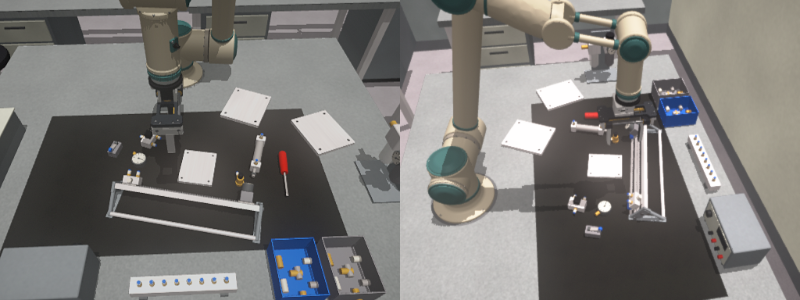

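View pics/wrist0.png

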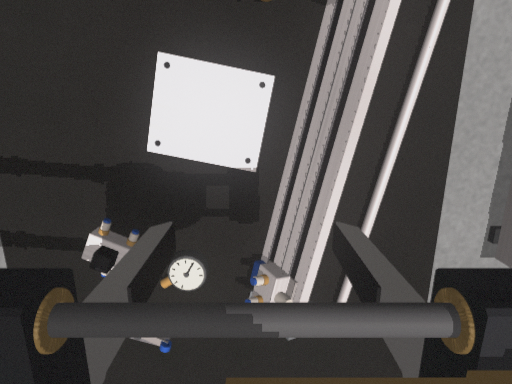

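```bash
cat > m.py <<'E'
from h import *
def corners(c,z,near=(0.52,0.065)):
    g=cv2.cvtColor(c['frame'],cv2.COLOR_RGB2GRAY);m=(g>170).astype(np.uint8)
    cs=cv2.findContours(m,cv2.RETR_EXTERNAL,cv2.CHAIN_APPROX_NONE)[0]
    p=proj(c,np.array([*near,z]))
    k=[x for x in cs if cv2.contourArea(x)>400 and cv2.pointPolygonTest(x,tuple(map(float,p)),False)>=0]
    if not k: return None
    r=cv2.approxPolyDP(k[0],8,True)[:,0]
    return np.array([onz(c,q,z)[:2] for q in r]),cv2.contourArea(k[0])
E
python3 - <<'E'
from m import *
C={n:(wcam() if n=='wrist' else read_camera(n)) for n in ['scene','side','wrist']}
for n,c in C.items():
    r=corners(c,.01)
    if r is None: print(n,None);continue
    q=r[0];print(n,r[1],q.round(4).tolist())
    if len(q)==4: print('edges',[ (np.linalg.norm(q[i]-q[i-1]).round(4),np.degrees(np.arctan2(*(q[i]-q[i-1])[::-1])).round(1)) for i in range(4)],'c',q.mean(0).round(4))
P={}
for k in ['foot_mark','tie_bar','stand']:
    for n in C:
        d=tip_of(k,n)
        if d: P[k,n]=d[0]['position'];z=.01 if k=='tie_bar' else 0;print(k,n,round(d[0]['conf'],2),onz(C[n],d[0]['position'],z).round(4))
w=C['wrist']['frame'];cv2.imwrite('pics/wcrop.png',cv2.resize(w[0:300,230:460,::-1],None,fx=2,fy=2))
# stand lines: tie bar edges in wrist
l=cv2.createLineSegmentDetector().detect(cv2.cvtColor(w,cv2.COLOR_RGB2GRAY))[0][:,0]
for a in l:
    if np.hypot(a[2]-a[0],a[3]-a[1])>90 and min(a[0],a[2])>240 and max(a[1],a[3])<310:
        p,q=onz(C['wrist'],a[:2],0),onz(C['wrist'],a[2:],0);print(a.round(),p.round(3)[:2],q.round(3)[:2],np.degrees(np.arctan2(*(q-p)[:2])).round(2))
E
```

```text
scene 1649.5 [[0.4527, 0.028], [0.5784, 0.0072], [0.5976, 0.1074], [0.4711, 0.131]]
edges [(np.float64(0.1047), np.float64(-100.1)), (np.float64(0.1274), np.float64(-9.4)), (np.float64(0.102), np.float64(79.2)), (np.float64(0.1286), np.float64(169.4))] c [0.5249 0.0684]
side 1179.0 [[0.4681, 0.1326], [0.4482, 0.0248], [0.5729, 0.003], [0.5932, 0.1104]]
edges [(np.float64(0.1271), np.float64(169.9)), (np.float64(0.1096), np.float64(-100.4)), (np.float64(0.1266), np.float64(-9.9)), (np.float64(0.1094), np.float64(79.3))] c [0.5206 0.0677]
wrist 11148.0 [[0.4712, 0.1332], [0.4504, 0.0277], [0.5735, 0.0053], [0.5966, 0.1077]]
edges [(np.float64(0.128), np.float64(168.5)), (np.float64(0.1075), np.float64(-101.2)), (np.float64(0.1251), np.float64(-10.3)), (np.float64(0.105), np.float64(77.3))] c [0.5229 0.0685]
foot_mark scene 0.85 [0.6145 0.0323 0.    ]
foot_mark side 0.95 [0.6099 0.0369 0.    ]
foot_mark wrist 0.61 [0.6077 0.0389 0.    ]
tie_bar scene 0.71 [0.7357 0.0146 0.01  ]
tie_bar side 0.93 [0.7347 0.0197 0.01  ]
tie_bar wrist 0.56 [0.7281 0.0124 0.01  ]
stand scene 0.87 [0.6027 0.0408 0.    ]
stand side 0.77 [0.6205 0.0408 0.    ]
stand wrist 0.63 [0.6084 0.0422 0.    ]
[256. 171. 274.  77.] [0.577 0.001] [0.598 0.109] 11.07
[368. 238. 450.  -0.] [ 0.721 -0.086] [0.783 0.186] 12.93
[331. 226. 401.  -0.] [ 0.672 -0.07 ] [0.731 0.186] 12.95
[343.   0. 273. 262.] [0.67  0.186] [ 0.599 -0.12 ] -167.06
[375.   0. 294. 278.] [0.704 0.186] [ 0.628 -0.143] -167.05
[327.   0. 260. 258.] [0.652 0.186] [ 0.583 -0.115] -167.04
[474.   0. 427. 301.] [0.809 0.186] [ 0.809 -0.178] -179.97
[440.  -1. 362. 230.] [0.773 0.187] [ 0.712 -0.076] -167.02
[267. 262. 336.   0.] [ 0.592 -0.12 ] [0.662 0.186] 12.98
[390.   0. 299. 300.] [0.719 0.186] [ 0.636 -0.176] -167.05
[289. 273. 367.  -0.] [ 0.621 -0.136] [0.695 0.186] 12.95
[356.   0. 282. 268.] [0.684 0.186] [ 0.611 -0.129] -167.08
```

View pics/wcrop.png

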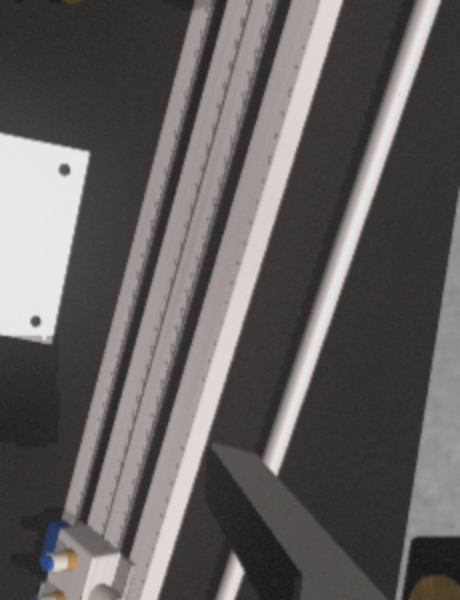

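>>> {"fn": "servo_tool", "kwargs": {"series": [[[0.28,0.15,-0.245,0,0],[0.28,0.15,-0.245,0,0],[0.28,0.15,-0.245,0,0],[0.28,0.15,-0.245,0,0],[0.28,0,0,0.1,-0.0475],[0.28,0,0,0.1,-0.0475],[0.28,0,0,0.1,-0.0475],[0.28,0,0,0.1,-0.0475],[0.28,0,0,0.1,-0.0475],[0.28,0,0,0.1,-0.0475]]], "newtons": 20}}

```text
time: 3.55
position: [0.4281, 0.09, 0.1321]
ee_rot: [3.141, 0.001, 2.472]
force: [0.2, 0.0, -0.1]
grip_width: 0.0604
```

>>> {"fn": "servo_tool", "kwargs": {"series": [[[0.28,0,0,0.1,-0.0475],[0.28,0,0,0.1,-0.0475],[0.28,0,0,0.1,-0.0475],[0.28,0,0,0,0],[0.28,0,0,0,0]]]}}

```text
time: 4.05
position: [0.4282, 0.09, 0.0877]
ee_rot: [3.142, 0.0, 2.911]
force: [0.3, 0.0, 1.0]
grip_width: 0.06
```

>>> {"fn": "servo_tool", "kwargs": {"series": [[[0.28,0,0,0.15,0],[0.28,0,0,0.15,0],[0.28,0,0,0.13,0],[0.28,0,0,0,0],[0.28,-0.04,0,0,0],[0.28,-0.04,0,0,0],[0.28,-0.04,0,0,0],[0.28,-0.04,0,0,0],[0.28,-0.03,0,0,0],[0.28,-0.02,0,0,0]]]}}

```text
time: 5.05
position: [0.4582, 0.0829, 0.0229]
ee_rot: [-3.141, -0.002, 2.913]
force: [-1.8, 1.4, 1.2]
grip_width: 0.0604
```

>>> {"fn": "servo_tool", "kwargs": {"series": [[[0.28,-0.02,0,0,0],[0.28,-0.02,0,0,0],[0.28,-0.03,0,0,0],[0.28,-0.03,0,0,0],[0.28,-0.03,0,0,0]]]}}

```text
time: 5.55
position: [0.4785, 0.0783, 0.0229]
ee_rot: [3.142, 0.001, 2.914]
force: [-1.3, 0.5, -1.0]
grip_width: 0.0602
```

Run:
```python
from m import *
print(arm.sense()['force'].round(2))
c=wcam();cv2.imwrite('pics/w1.png',c['frame'][:,:,::-1])
for n in ['scene','side']:
    c=read_camera(n);r=corners(c,.01,(.55,.062));
    print(n,None if r is None else r[0].round(4).tolist())
    cv2.imwrite(f'pics/{n}1.png',cv2.resize(c['frame'][140:300,150:350,::-1],None,fx=3,fy=3))
```

```text
[-1.26  0.49 -0.95]
scene [[0.4801, 0.0225], [0.6043, -0.0072], [0.626, 0.0984], [0.5047, 0.1261]]
side [[0.5129, 0.1179], [0.4745, 0.021], [0.5977, -0.0081], [0.6223, 0.098]]
```

View pics/side1.png

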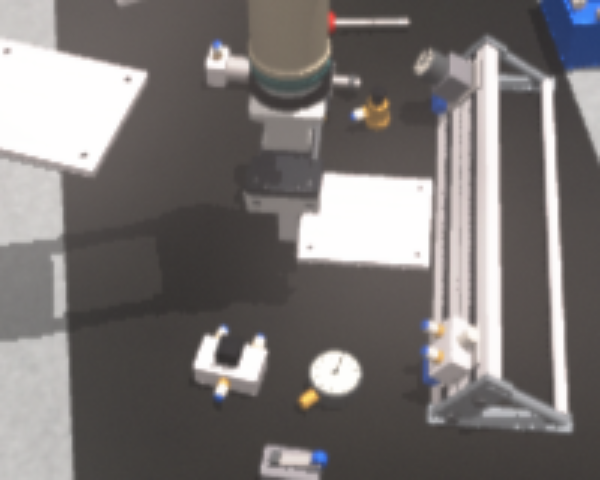

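>>> {"fn": "servo_tool", "kwargs": {"series": [[[0.28,0,0,0.023,0],[0.28,-0.03,0,0,0],[0.28,-0.03,0,0,0],[0.28,-0.03,0,0,0],[0.28,-0.03,0,0,0]]]}}

```text
time: 6.2
position: [0.4889, 0.0751, 0.0185]
ee_rot: [-3.14, -0.013, 2.914]
force: [-10.1, 2.4, 5.4]
grip_width: 0.0598
```

>>> {"fn": "servo_tool", "kwargs": {"series": [[[0.28,-0.03,0,0,0],[0.28,-0.03,0,0,0],[0.28,-0.03,0,0,0],[0.28,-0.03,0,0,0],[0.28,-0.03,0,0,0]]]}}

```text
time: 6.7
position: [0.5168, 0.0693, 0.0191]
ee_rot: [-3.141, -0.002, 2.914]
force: [-3.4, 1.0, -2.4]
grip_width: 0.0607
```

>>> {"fn": "servo_tool", "kwargs": {"series": [[[0.28,-0.03,0,0,0],[0.28,-0.03,0,0,0],[0.28,-0.03,0,0,0],[0.28,-0.03,0,0,0],[0.28,-0.03,0,0,0],[0.28,-0.03,0,0,0],[0.28,-0.03,0,0,0],[0.28,-0.03,0,0,0],[0.28,-0.03,0,0,0],[0.28,-0.03,0,0,0]]]}}

```text
time: 7.7
position: [0.5615, 0.0591, 0.0196]
ee_rot: [3.142, 0.0, 2.914]
force: [-1.3, 1.1, -1.8]
grip_width: 0.0601
```

>>> {"fn": "servo_tool", "kwargs": {"series": [[[0.28,-0.02,0,0,0],[0.28,-0.02,0,0,0],[0.28,-0.02,0,0,0],[0.28,-0.02,0,0,0],[0.28,-0.02,0,0,0]]]}}

```text
time: 8.2
position: [0.5757, 0.0558, 0.0195]
ee_rot: [-3.142, -0.0, 2.914]
force: [-1.5, 1.3, -1.2]
grip_width: 0.0603
```

>>> {"fn": "servo_tool", "kwargs": {"series": [[[0.28,-0.017,0,0,0],[0.28,-0.017,0,0,0],[0.28,-0.017,0,0,0],[0.28,-0.017,0,0,0],[0.28,-0.01,0,0,0],[0.28,-0.01,0,0,0]]]}}

```text
time: 8.8
position: [0.5885, 0.0528, 0.0195]
ee_rot: [-3.142, -0.0, 2.914]
force: [-1.6, 1.4, -1.4]
grip_width: 0.0597
```

>>> {"fn": "servo_tool", "kwargs": {"series": [[[0.28,-0.01,0,0,0],[0.28,-0.01,0,0,0],[0.28,-0.01,0,0,0]]]}}

```text
time: 9.1
position: [0.5929, 0.0518, 0.0195]
ee_rot: [-3.142, -0.0, 2.914]
force: [-2.9, 1.1, -1.1]
grip_width: 0.06
```

>>> {"fn": "servo_tool", "kwargs": {"series": [[[0.28,-0.01,0,0,0],[0.28,-0.01,0,0,0]]]}}

```text
time: 9.3
position: [0.5959, 0.0511, 0.0196]
ee_rot: [-3.142, 0.0, 2.914]
force: [-3.1, 0.7, -0.4]
grip_width: 0.0603
```

>>> {"fn": "servo_tool", "kwargs": {"series": [[[0.28,-0.008,0,0,0],[0.28,-0.008,0,0,0]]]}}

```text
time: 9.5
position: [0.5982, 0.0505, 0.0195]
ee_rot: [3.142, -0.0, 2.914]
force: [-1.9, 0.7, -1.2]
grip_width: 0.0598
```

>>> {"fn": "servo_tool", "kwargs": {"series": [[[0.28,-0.006,0,0,0],[0.28,-0.006,0,0,0]]]}}

```text
time: 9.7
position: [0.5999, 0.0502, 0.0195]
ee_rot: [-3.142, -0.0, 2.914]
force: [-3.4, 0.7, -1.3]
grip_width: 0.0599
```

>>> {"fn": "servo_tool", "kwargs": {"series": [[[0.28,-0.006,0,0,0],[0.28,-0.006,0,0,0]]]}}

```text
time: 9.9
position: [0.6017, 0.0497, 0.0195]
ee_rot: [-3.142, 0.0, 2.914]
force: [-2.3, -0.4, -1.9]
grip_width: 0.0601
```

>>> {"fn": "servo_tool", "kwargs": {"series": [[[0.28,-0.006,0,0,0],[0.28,-0.006,0,0,0]]]}}

```text
time: 10.1
position: [0.6034, 0.0493, 0.0195]
ee_rot: [3.142, 0.0, 2.914]
force: [-2.2, 1.2, -2.0]
grip_width: 0.0603
```

>>> {"fn": "servo_tool", "kwargs": {"series": [[[0.28,-0.005,0,0,0],[0.28,0,0,0,0]]]}}

```text
time: 10.3
position: [0.604, 0.0492, 0.0195]
ee_rot: [3.142, -0.0, 2.914]
force: [-2.5, 0.5, -0.7]
grip_width: 0.0603
```

Run:
```python
from m import *
print(arm.sense()['force'].round(2))
a=[]
for n in ['side','scene']:
    c=read_camera(n);x,y=proj(c,[.63,.05,.05]).astype(int)
    a.append(cv2.resize(c['frame'][y-50:y+50,x-65:x+65,::-1],None,fx=4,fy=4,interpolation=cv2.INTER_CUBIC)); print(n,x,y)
    for k in ['near_edge','far_edge']: print(k,[(d['position'].round() if hasattr(d['position'],'round') else d['position'],round(d['conf'],2)) for d in tip_of(k,n)][:3])
cv2.imwrite('pics/s2.png',cv2.resize(np.hstack(a),(800,308)))
```

```text
[-2.47  0.54 -0.71]
side 299 203
near_edge [([142.5, 171.6], 0.83), ([184.2, 125.7], 0.76), ([294.7, 211.8], 0.73)]
far_edge [([324.6, 191.4], 0.94), ([225.5, 114.2], 0.81), ([192.9, 181.0], 0.71)]
scene 246 238
near_edge [([323.6, 121.4], 0.96), ([395.6, 147.4], 0.87), ([242.4, 245.4], 0.85)]
far_edge [([431.2, 192.7], 0.87), ([237.0, 245.8], 0.63), ([307.2, 155.2], 0.56)]
```

View pics/s2.png

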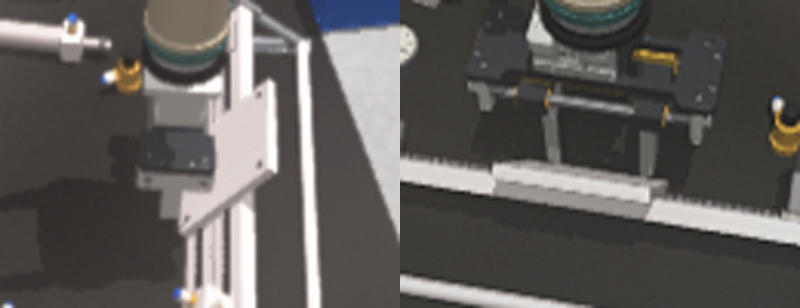

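>>> {"fn": "servo_tool", "kwargs": {"series": [[[0.28,-0.006,0,0,0],[0.28,-0.004,0,0,0]]]}}

```text
time: 10.8
position: [0.6042, 0.0491, 0.0194]
ee_rot: [-3.141, -0.003, 2.914]
force: [-6.2, 1.8, 0.3]
grip_width: 0.06
```

>>> {"fn": "servo_tool", "kwargs": {"series": [[[0.28,-0.005,0,0,0],[0.28,-0.003,0,0,0]]]}}

```text
time: 11.0
position: [0.6043, 0.0491, 0.0193]
ee_rot: [-3.141, -0.005, 2.914]
force: [-6.9, 2.7, 2.7]
grip_width: 0.0599
```

>>> {"fn": "servo_tool", "kwargs": {"series": [[[0.28,-0.005,0,0,0],[0.28,0,0,0,0]]]}}

```text
time: 11.2
position: [0.6044, 0.0491, 0.0193]
ee_rot: [-3.141, -0.006, 2.914]
force: [-8.8, 3.6, 3.0]
grip_width: 0.0599
```

>>> {"fn": "servo_tool", "kwargs": {"series": [[[0.28,-0.004,0,0,0],[0.28,0,0,0,0]]]}}

```text
time: 11.4
position: [0.6044, 0.0491, 0.0193]
ee_rot: [-3.141, -0.007, 2.914]
force: [-9.3, 3.4, 3.9]
grip_width: 0.0602
```

>>> {"fn": "servo_tool", "kwargs": {"series": [[[0.28,-0.002,0,0,0],[0.28,0,0,0,0],[0.28,0,0,0,0]]]}}

```text
time: 11.7
position: [0.6044, 0.0491, 0.0193]
ee_rot: [-3.141, -0.008, 2.914]
force: [-9.8, 2.7, 3.1]
grip_width: 0.0603
```

>>> {"fn": "servo_tool", "kwargs": {"series": [[[0.28,0.015,0,0,0],[0.28,0.015,0,0,0],[0.28,0.015,0,0,0],[0.28,0.03,0,0,0],[0.28,0.1,0,0,0],[0.28,0.2,0,0,0],[0.28,0.2,0,0,0],[0.28,0,0,-0.2,0],[0.28,0,0,-0.33,0],[0.28,0,0,-0.33,0]]]}}

```text
time: 12.7
position: [0.5251, 0.0676, 0.1503]
ee_rot: [3.141, 0.003, 2.914]
force: [1.2, 0.2, 0.2]
grip_width: 0.0602
```

Run:
```python
from m import *
s=arm.sense();print(s['force'].round(2),s['position'].round(4),s['time'])
a=[];C={}
for n in ['side','scene']:
    c=read_camera(n);C[n]=c;x,y=proj(c,[.63,.05,.05]).astype(int)
    a.append(cv2.resize(c['frame'][y-50:y+50,x-65:x+65,::-1],None,fx=4,fy=4,interpolation=cv2.INTER_CUBIC)); 
    for k in ['near_edge','far_edge']: print(n,k,[(np.round(d['position'],1),round(d['conf'],2)) for d in tip_of(k,n)][:3])
cv2.imwrite('pics/s3.png',cv2.resize(np.hstack(a),(800,308)))
```

```text
[1.24 0.22 0.19] [0.5251 0.0676 0.1503] 12.7
side near_edge [(array([180.3, 127.2]), 0.73), (array([292.8, 215.2]), 0.63), (array([139.2, 168.8]), 0.57)]
side far_edge [(array([320.7, 194.5]), 0.91), (array([190.5, 181.9]), 0.9), (array([225.3, 115.7]), 0.72)]
scene near_edge [(array([395.2, 149.2]), 0.8), (array([324.1, 118.5]), 0.63), (array([241.2, 243.3]), 0.56)]
scene far_edge [(array([308.2, 154.3]), 0.95), (array([427.8, 193.3]), 0.75), (array([237.5, 249.6]), 0.59)]
```

View pics/s3.png

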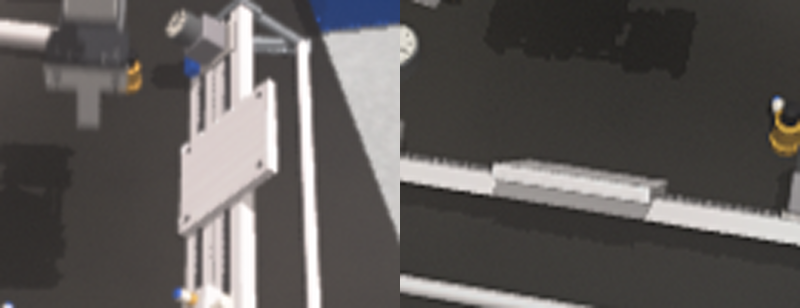

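>>> {"fn": "servo_tool", "kwargs": {"series": [[[0.49,0,0,-0.13,0.042],[0.49,0,0,-0.13,0.042],[0.49,0,0,0,0.042],[0.49,0,0,0,0.042],[0.49,0,0,0,0.041],[0.49,0,0,0,0.041]]]}}

```text
time: 13.6
position: [0.5234, 0.0676, 0.1852]
ee_rot: [-3.138, -0.002, 2.123]
force: [0.0, 0.2, -0.5]
grip_width: 0.0698
```

Run:
```python
from h import *
s=arm.sense();print(s['position'].round(4),s['ee_rot'].round(3),s['grip_width'])
C={n:read_camera(n) for n in ['side','scene']}
n=np.array([.9744,-.225,0]);t=np.array([.225,.9744,0])
for k,a,b in [('far',(320.7,194.5),(237.5,249.6)),('near',(292.8,215.2),(241.2,243.3))]:
    p,e=tri(C['side'],a,C['scene'],b);print(k,'n,t,z',(n@p).round(4),(t@p).round(4),p[2].round(4),e.round(4))
# predicted corner pixels vs image of model plate
for t0 in [.184]:
  for nm,nn,z in [('topported',.6687,.1065),('topplain',.6605,.1122),('botplain',.5858,.0057)]:
    for sg in (-1,1):
      P=n*nn+t*(t0+sg*.055)+np.array([0,0,z]);print(nm,sg,[proj(C[c],P).round(1) for c in C])
for c in C: cv2.imwrite(f'pics/{c}4.png',C[c]['frame'][:,:,::-1])
for c,f in C.items():
    x,y=proj(f,[.63,.05,.05]).astype(int); im=f['frame'].copy()
    for nm,nn,z in [('a',.6687,.1065),('b',.6605,.1122),('c',.5858,.0057)]:
      for sg in (-1,1):
        q=proj(f,n*nn+t*(.184+sg*.055)+np.array([0,0,z]));im=cv2.circle(im,tuple(np.round(q).astype(int)),0,(255,0,0),-1)
    cv2.imwrite(f'pics/o_{c}.png',cv2.resize(im[y-45:y+45,x-65:x+65,::-1],None,fx=3,fy=3,interpolation=cv2.INTER_NEAREST))
cv2.imwrite('pics/o.png',np.hstack([cv2.imread(f'pics/o_{c}.png') for c in C]))
```

```text
[0.5234 0.0676 0.1852] [-3.138e+00 -2.000e-03  2.123e+00] 0.06981114389823263
far n,t,z 0.661 0.1858 0.0966 0.0044
near n,t,z 0.5873 0.1751 0.0073 0.0052
topported -1 [array([324.7, 208.1]), array([211. , 245.1])]
topported 1 [array([324. , 179.4]), array([262.2, 253.3])]
topplain -1 [array([322. , 206.6]), array([211.7, 240.5])]
topplain 1 [array([321.4, 177.9]), array([262.9, 248.6])]
botplain -1 [array([292.5, 228.3]), array([223.6, 239.4])]
botplain 1 [array([293.4, 200.1]), array([268. , 246.4])]
```

View pics/o.png

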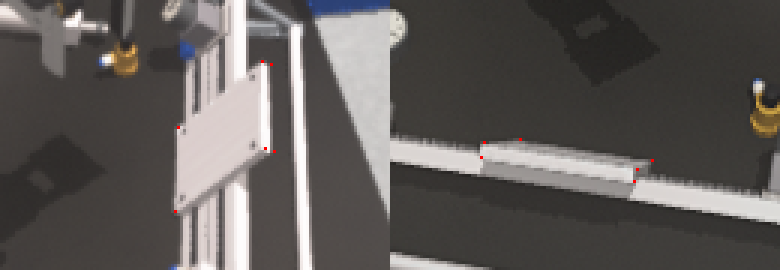

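>>> {"fn": "servo_tool", "kwargs": {"series": [[[0.49,-0.155,0.155,0,0],[0.49,-0.155,0.155,0,0],[0.49,-0.155,0.155,0,0],[0.49,-0.155,0.155,0,0],[0.49,-0.155,0.155,0,0],[0.49,0,0,0,0],[0.49,0,0,0.1,0],[0.49,0,0,0,0]]]}}

```text
time: 14.5
position: [0.6822, 0.0307, 0.1691]
ee_rot: [-3.136, -0.004, 2.13]
force: [-0.6, 0.4, -1.4]
grip_width: 0.07
```

```bash
cat > st.py <<'E'
from h import *
s=arm.sense();p=s['position'];f=s['force']
a=np.degrees(s['ee_rot'][2])
n=np.array([.9744,-.225,0]);t=np.array([.225,.9744,0])
w=s['grip_width'];ph=np.radians(a-90+13);d=(w+.0125)/2;hx=.00625*abs(np.cos(ph))+.008*abs(np.sin(ph))
print('time',s['time'],'n %.4f t %.4f tip %.4f yaw %.1f w %.4f'%(n@p,t@p,p[2]-.017,a,w),'F n %.1f t %.1f z %.1f'%(n@f,t@f,f[2]))
print('front lead n %.4f t %.4f  rear lead n %.4f t %.4f'%(n@p-d*np.cos(ph)+hx,t@p-d*np.sin(ph),n@p+d*np.cos(ph)-hx,t@p+d*np.sin(ph)))
E
python3 st.py
```

```text
time 14.5 n 0.6578 t 0.1834 tip 0.1521 yaw 122.1 w 0.0700 F n -0.7 t 0.3 z -1.4
front lead n 0.6387 t 0.1542  rear lead n 0.6769 t 0.2126
```

>>> {"fn": "servo_tool", "kwargs": {"series": [[[0.49,-0.005,0.005,0.12,0],[0.49,0,0,0.12,0],[0.49,0,0,0.08,0],[0.49,0,0,0.06,0],[0.49,0,0,0,0]]]}}

```text
time: 15.0
position: [0.6844, 0.0305, 0.1142]
ee_rot: [-3.139, -0.002, 2.129]
force: [0.2, -0.1, 0.8]
grip_width: 0.0701
```

```bash
python3 st.py
```

```text
time 15.0 n 0.6600 t 0.1837 tip 0.0972 yaw 122.0 w 0.0701 F n 0.2 t -0.1 z 0.8
front lead n 0.6409 t 0.1545  rear lead n 0.6792 t 0.2129
```

>>> {"fn": "servo_tool", "kwargs": {"series": [[[0.44,0.0137,-0.0137,0,0],[0.39,0.0137,-0.0137,0,0],[0.33,0.0137,-0.0137,-0.005,0],[0.28,0.0137,-0.0137,-0.01,0],[0.22,0.0137,-0.0137,-0.012,0],[0.17,0.0137,-0.0137,-0.012,0],[0.12,0.0137,-0.0137,-0.012,0],[0.06,0.0137,-0.0137,-0.012,0],[0.06,0,0,0,0]]]}}

```text
time: 15.9
position: [0.6624, 0.0357, 0.1253]
ee_rot: [-3.142, -0.0, 2.129]
force: [2.5, 0.6, 1.1]
grip_width: 0.0496
```

```bash
python3 st.py
```

```text
time 15.9 n 0.6374 t 0.1838 tip 0.1083 yaw 122.0 w 0.0496 F n 2.3 t 1.1 z 1.1
front lead n 0.6255 t 0.1618  rear lead n 0.6493 t 0.2057
```

>>> {"fn": "servo_tool", "kwargs": {"series": [[[0.04,0.0155,-0.0155,-0.007,0],[0.02,0.0155,-0.0155,-0.007,0],[0.0,0.0155,-0.0155,-0.007,0],[-0.02,0.0155,-0.0155,-0.007,0],[-0.04,0.0155,-0.0155,-0.007,0],[-0.06,0.0155,-0.0155,-0.007,0],[-0.06,0,0,0,0]]]}}

```text
time: 16.6
position: [0.643, 0.0401, 0.1314]
ee_rot: [-3.141, -0.0, 2.129]
force: [0.3, -0.8, -1.3]
grip_width: 0.0441
```

```bash
python3 st.py
python3 - <<'E'
from h import *
a=[]
for n in ['side','scene']:
    c=read_camera(n);x,y=proj(c,[.61,.05,.08]).astype(int)
    a.append(cv2.resize(c['frame'][y-50:y+50,x-65:x+65,::-1],None,fx=3,fy=3,interpolation=cv2.INTER_CUBIC))
cv2.imwrite('pics/s5.png',np.hstack(a))
E
```

```text
time 16.6 n 0.6175 t 0.1838 tip 0.1144 yaw 122.0 w 0.0441 F n 0.5 t -0.7 z -1.3
front lead n 0.6075 t 0.1638  rear lead n 0.6274 t 0.2037
```

View pics/s5.png

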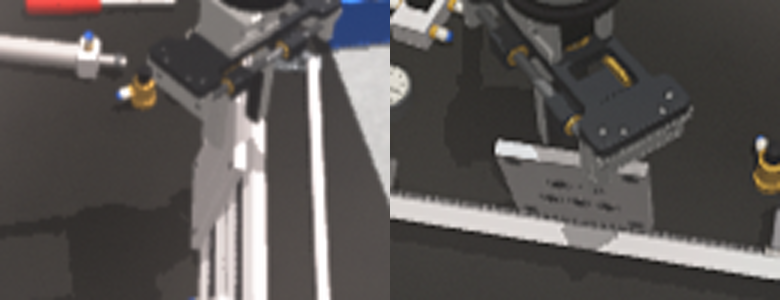

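>>> {"fn": "servo_tool", "kwargs": {"series": [[[-0.07,0.0143,-0.0143,-0.004,0],[-0.08,0.0143,-0.0143,-0.004,0],[-0.09,0.0143,-0.0143,-0.004,0],[-0.1,0.0143,-0.0143,-0.004,0],[-0.12,0.0143,-0.0143,0,0],[-0.13,0.0143,-0.0143,0,0],[-0.14,0.0143,-0.0143,0,0],[-0.15,0.0143,-0.0143,0,0],[-0.16,0.0143,-0.0143,0,0],[-0.17,0.01,-0.01,0,0]]]}}

```text
time: 17.7
position: [0.6146, 0.0467, 0.1337]
ee_rot: [-3.141, -0.0, 2.128]
force: [0.3, 0.9, 0.2]
grip_width: 0.0391
```

>>> {"fn": "servo_tool", "kwargs": {"series": [[[-0.18,0.0095,-0.0095,0,0],[-0.18,0.0095,-0.0095,0,0],[-0.18,0.0095,-0.0095,0,0],[-0.18,0.0095,-0.0095,0,0],[-0.18,0.0095,-0.0095,0,0],[-0.18,0.0095,-0.0095,0,0],[-0.18,0,0,0,0]]]}}

```text
time: 18.4
position: [0.6028, 0.0495, 0.1337]
ee_rot: [-3.141, -0.0, 2.129]
force: [-1.9, 0.3, -0.5]
grip_width: 0.0384
```

```bash
python3 st.py
python3 - <<'E'
from h import *
a=[]
for n in ['side','scene']:
    c=read_camera(n);x,y=proj(c,[.59,.05,.08]).astype(int)
    a.append(cv2.resize(c['frame'][y-50:y+50,x-65:x+65,::-1],None,fx=3,fy=3,interpolation=cv2.INTER_CUBIC))
cv2.imwrite('pics/s6.png',np.hstack(a))
E
```

```text
time 18.4 n 0.5762 t 0.1839 tip 0.1167 yaw 122.0 w 0.0384 F n -1.9 t -0.1 z -0.5
front lead n 0.5683 t 0.1659  rear lead n 0.5842 t 0.2018
```

View pics/s6.png

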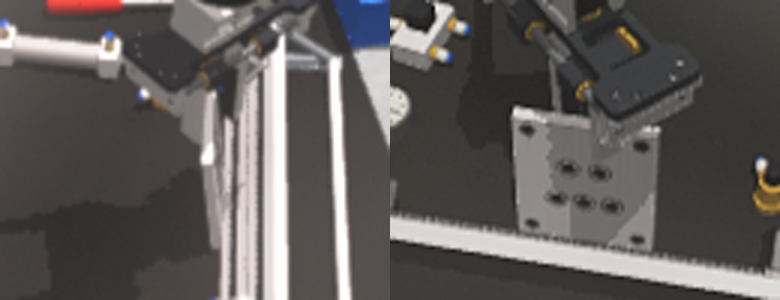

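```bash
cat > plan.py <<'E'
from h import *
def plan(way,piv=.584,e=.010,lt=None):
    # way: list of (theta deg or None, n override, tip z override, w, phi deg)
    s=arm.sense();n=np.array([.9744,-.225,0]);t=np.array([.225,.9744,0]);p=s['position']
    p=np.array([n@p,t@p,p[2]]);ph=s['ee_rot'][2]-np.pi/2+np.radians(13);w=s['grip_width']
    ax=lambda f:(np.array([-np.sin(f),np.cos(f)]),np.array([np.cos(f),np.sin(f)]))
    x,y=ax(ph);L=p[:2]-w/2*y-.008*x
    print('lead',L.round(4),'phi',np.degrees(ph).round(1))
    lt=L[1] if lt is None else lt
    for th,nn,tz,w,f in way:
        if th is not None:
            th=np.radians(th);nn=piv-.13*np.cos(th);tz=max(.13*np.sin(th)-e,.002)
        x2,y2=ax(np.radians(f));q=np.append(np.array([nn,lt])+w/2*y2+.008*x2,tz+.017)
        d=q-p;x,y=ax(ph);turn=-(np.radians(f)-ph)/np.pi
        print([round(v,4) for v in (w/.047-1,d[:2]@x/.15,d[:2]@y/.15,-d[2]/.15,turn)],'n%.3f tip%.3f'%(nn,tz))
        p=q;ph=np.radians(f)
E
python3 - <<'E'
from plan import *
th=[81,79,77,75,73,71,69,67,65,63];plan([(a,0,0,.0384+.0016*(i+1),45) for i,a in enumerate(th)],e=.012)
E
```

```text
lead [0.5686 0.1646] phi 45.0
[-0.1489, np.float64(0.0233), np.float64(-0.0184), np.float64(0.0019), np.float64(-0.0003)] n0.564 tip0.116
[-0.1149, np.float64(0.0211), np.float64(-0.0157), np.float64(0.0053), np.float64(-0.0)] n0.559 tip0.116
[-0.0809, np.float64(0.0209), np.float64(-0.0156), np.float64(0.0063), np.float64(-0.0)] n0.555 tip0.115
[-0.0468, np.float64(0.0208), np.float64(-0.0154), np.float64(0.0073), np.float64(-0.0)] n0.550 tip0.114
[-0.0128, np.float64(0.0206), np.float64(-0.0152), np.float64(0.0083), np.float64(-0.0)] n0.546 tip0.112
[0.0213, np.float64(0.0203), np.float64(-0.015), np.float64(0.0093), np.float64(-0.0)] n0.542 tip0.111
[0.0553, np.float64(0.0201), np.float64(-0.0148), np.float64(0.0103), np.float64(-0.0)] n0.537 tip0.109
[0.0894, np.float64(0.0198), np.float64(-0.0145), np.float64(0.0113), np.float64(-0.0)] n0.533 tip0.108
[0.1234, np.float64(0.0195), np.float64(-0.0142), np.float64(0.0123), np.float64(-0.0)] n0.529 tip0.106
[0.1574, np.float64(0.0192), np.float64(-0.0139), np.float64(0.0133), np.float64(-0.0)] n0.525 tip0.104
```

>>> {"fn": "servo_tool", "kwargs": {"series": [[[-0.15,0.021,-0.016,0.003,0],[-0.115,0.021,-0.016,0.005,0],[-0.08,0.021,-0.0155,0.006,0],[-0.045,0.021,-0.0155,0.007,0],[-0.01,0.0205,-0.015,0.008,0],[0.02,0.0205,-0.015,0.009,0],[0.055,0.02,-0.015,0.01,0],[0.09,0.02,-0.0145,0.011,0],[0.125,0.0195,-0.014,0.012,0],[0.16,0.019,-0.014,0.013,0]]]}}

```text
time: 19.5
position: [0.5675, 0.0635, 0.1209]
ee_rot: [-3.141, -0.0, 2.128]
force: [-1.4, 0.2, -1.3]
grip_width: 0.0541
```

```bash
python3 st.py;  python3 - <<'E'
from plan import *
th=[61,59,57,55,53,51,49,47,45,43];plan([(a,0,0,.0544+.0036*(i+1),45) for i,a in enumerate(th)],e=.012)
C={n:read_camera(n) for n in ['side','scene']};a=[]
P={n:[d['position'] for d in tip_of('far_edge',n)] for n in C}
N=np.array([.9744,-.225,0])
for i in P['side']:
  for j in P['scene']:
    p,e=tri(C['side'],i,C['scene'],j)
    if e<.012 and p[0]>.4 and p[1]<.15: print('far',N@p,p.round(3),e.round(4))
for n in C:
    c=C[n];x,y=proj(c,[.57,.06,.06]).astype(int)
    a.append(cv2.resize(c['frame'][y-50:y+50,x-65:x+65,::-1],None,fx=3,fy=3,interpolation=cv2.INTER_CUBIC))
cv2.imwrite('pics/s7.png',np.hstack(a))
E
```

```text
time 19.5 n 0.5387 t 0.1895 tip 0.1039 yaw 121.9 w 0.0541 F n -1.4 t -0.1 z -1.3
front lead n 0.5252 t 0.1660  rear lead n 0.5522 t 0.2130
lead [0.5252 0.1648] phi 44.9
[0.234, np.float64(0.0202), np.float64(-0.0069), np.float64(0.0146), np.float64(-0.0003)] n0.521 tip0.102
[0.3106, np.float64(0.0185), np.float64(-0.0065), np.float64(0.0151), np.float64(-0.0)] n0.517 tip0.099
[0.3872, np.float64(0.0181), np.float64(-0.0061), np.float64(0.016), np.float64(-0.0)] n0.513 tip0.097
[0.4638, np.float64(0.0177), np.float64(-0.0057), np.float64(0.0169), np.float64(-0.0)] n0.509 tip0.094
[0.5404, np.float64(0.0173), np.float64(-0.0053), np.float64(0.0178), np.float64(-0.0)] n0.506 tip0.092
[0.617, np.float64(0.0169), np.float64(-0.0049), np.float64(0.0186), np.float64(-0.0)] n0.502 tip0.089
[0.6936, np.float64(0.0164), np.float64(-0.0044), np.float64(0.0194), np.float64(-0.0)] n0.499 tip0.086
[0.7702, np.float64(0.0159), np.float64(-0.0039), np.float64(0.0202), np.float64(-0.0)] n0.495 tip0.083
[0.8468, np.float64(0.0154), np.float64(-0.0034), np.float64(0.021), np.float64(-0.0)] n0.492 tip0.080
[0.9234, np.float64(0.0149), np.float64(-0.0029), np.float64(0.0218), np.float64(-0.0)] n0.489 tip0.077
far 0.5250554345373761 [0.552 0.058 0.118] 0.0032
```

View pics/s7.png

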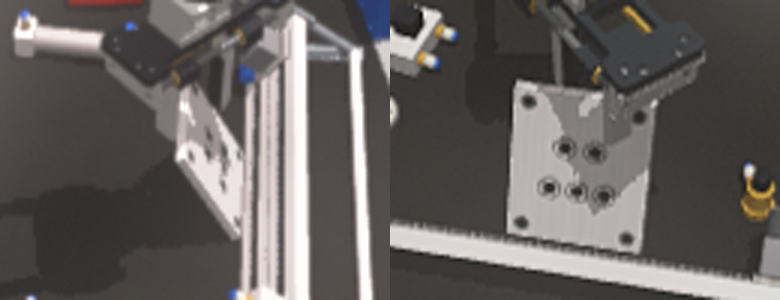

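>>> {"fn": "servo_tool", "kwargs": {"series": [[[0.23,0.0195,-0.007,0.0145,0],[0.31,0.0185,-0.0065,0.015,0],[0.385,0.018,-0.006,0.016,0],[0.46,0.0175,-0.0055,0.017,0],[0.54,0.0175,-0.0055,0.018,0],[0.615,0.017,-0.005,0.0185,0],[0.69,0.0165,-0.0045,0.0195,0],[0.77,0.016,-0.004,0.02,0],[0.845,0.0155,-0.0035,0.021,0],[0.92,0.015,-0.003,0.022,0]]]}}

```text
time: 20.7
position: [0.5476, 0.0813, 0.0935]
ee_rot: [-3.141, -0.0, 2.128]
force: [-2.0, -0.8, 0.0]
grip_width: 0.0897
```

```bash
python3 st.py;  python3 - <<'E'
from plan import *
th=[43,42,41,40,39,38];plan([(42,0,0,.094,45)]+[(a,0,0,.094,45+i*5) for i,a in enumerate(th) if i],e=.013)
C={n:read_camera(n) for n in ['side','scene']}
P={n:[d['position'] for d in tip_of('far_edge',n)] for n in C}
N=np.array([.9744,-.225,0])
for i in P['side']:
  for j in P['scene']:
    p,e=tri(C['side'],i,C['scene'],j)
    if e<.012 and p[0]>.4 and p[1]<.15: print('far',N@p,p.round(3),e.round(4))
E
```

```text
time 20.7 n 0.5153 t 0.2024 tip 0.0765 yaw 121.9 w 0.0897 F n -1.7 t -1.2 z 0.0
front lead n 0.4892 t 0.1663  rear lead n 0.5414 t 0.2385
lead [0.4892 0.1651] phi 44.9
[1.0, np.float64(0.0088), np.float64(0.0058), np.float64(0.0168), np.float64(-0.0003)] n0.487 tip0.074
[1.0, np.float64(0.0271), np.float64(-0.0058), np.float64(-0.0), np.float64(-0.0278)] n0.487 tip0.074
[1.0, np.float64(0.0348), np.float64(-0.0123), np.float64(0.0113), np.float64(-0.0278)] n0.486 tip0.072
[1.0, np.float64(0.0352), np.float64(-0.0115), np.float64(0.0115), np.float64(-0.0278)] n0.484 tip0.071
[1.0, np.float64(0.0354), np.float64(-0.0107), np.float64(0.0117), np.float64(-0.0278)] n0.483 tip0.069
[1.0, np.float64(0.0356), np.float64(-0.0098), np.float64(0.0118), np.float64(-0.0278)] n0.482 tip0.067
far 0.4911644642177729 [0.519 0.066 0.088] 0.0056
```

>>> {"fn": "servo_tool", "kwargs": {"series": [[[1.0,0.009,0.006,0.017,0],[1.0,0.027,-0.006,0.005,-0.028],[1.0,0.035,-0.0125,0.009,-0.028],[1.0,0.035,-0.0115,0.0115,-0.028],[1.0,0.0355,-0.0105,0.0115,-0.028],[1.0,0.0355,-0.01,0.012,-0.028],[1.0,0,0,0,0]]]}}

```text
time: 21.6
position: [0.5259, 0.0962, 0.0841]
ee_rot: [3.141, 0.001, 2.569]
force: [-0.8, 0.3, -0.4]
grip_width: 0.0943
```

```bash
python3 st.py;  python3 - <<'E'
from plan import *
th=[36.5,35,33.5,32,30.5,29,27.5,26];plan([(a,0,0,.094,69.5) for i,a in enumerate(th) ],e=.013)
C={n:read_camera(n) for n in ['side','scene']}
P={n:[d['position'] for d in tip_of('far_edge',n)] for n in C}
N=np.array([.9744,-.225,0])
for i in P['side']:
  for j in P['scene']:
    p,e=tri(C['side'],i,C['scene'],j)
    if e<.012 and p[0]>.4 and p[1]<.15: print('far',N@p,p.round(3),e.round(4))
E
```

```text
time 21.6 n 0.4908 t 0.2121 tip 0.0671 yaw 147.2 w 0.0943 F n -0.8 t 0.2 z -0.4
front lead n 0.4823 t 0.1619  rear lead n 0.4992 t 0.2623
lead [0.4823 0.1651] phi 70.2
[1.0, np.float64(0.0139), np.float64(-0.0066), np.float64(0.0187), np.float64(0.0037)] n0.479 tip0.064
[1.0, np.float64(0.0124), np.float64(-0.0046), np.float64(0.0184), np.float64(-0.0)] n0.478 tip0.062
[1.0, np.float64(0.012), np.float64(-0.0045), np.float64(0.0188), np.float64(-0.0)] n0.476 tip0.059
[1.0, np.float64(0.0115), np.float64(-0.0043), np.float64(0.0191), np.float64(-0.0)] n0.474 tip0.056
[1.0, np.float64(0.011), np.float64(-0.0041), np.float64(0.0194), np.float64(-0.0)] n0.472 tip0.053
[1.0, np.float64(0.0105), np.float64(-0.0039), np.float64(0.0197), np.float64(-0.0)] n0.470 tip0.050
[1.0, np.float64(0.0101), np.float64(-0.0038), np.float64(0.02), np.float64(-0.0)] n0.469 tip0.047
[1.0, np.float64(0.0096), np.float64(-0.0036), np.float64(0.0203), np.float64(-0.0)] n0.467 tip0.044
far 0.4653693151794019 [ 0.495  0.075 -0.005] 0.0089
```

Run:
```python
from h import *
a=[]
for n in ['side','scene']:
    c=read_camera(n);x,y=proj(c,[.54,.06,.05]).astype(int)
    print(n,[(np.round(d['position'],1),round(d['conf'],2)) for d in tip_of('far_edge',n)],x,y)
    a.append(cv2.resize(c['frame'][y-50:y+50,x-65:x+65,::-1],None,fx=3,fy=3,interpolation=cv2.INTER_CUBIC))
cv2.imwrite('pics/s8.png',np.hstack(a))
```

```text
side [(array([190. , 180.6]), 0.92), (array([254. , 210.8]), 0.74), (array([224.2, 114.2]), 0.58)] 269 203
scene [(array([253.7, 204.5]), 0.88), (array([431.7, 189.7]), 0.77), (array([308.7, 154.1]), 0.59)] 249 208
```

View pics/s8.png

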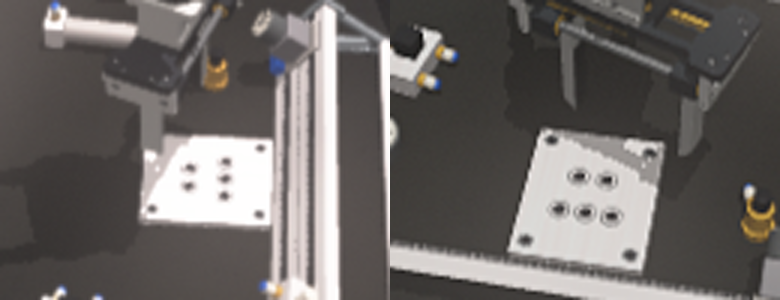

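The plate slipped off the front finger during the turn and dropped the last part (about 40°). It now lies flat with the ports up. I'll lift clear and check the result.

>>> {"fn": "servo_tool", "kwargs": {"series": [[[1.0,0,0,-0.15,0],[1.0,0,0,-0.3,0],[1.0,0,0,-0.3,0],[1.0,0.3,0,-0.2,0],[1.0,0.3,0,0,0],[1.0,0.3,0,0,0],[1.0,0.2,0,0,0],[1.0,0,0,0,0],[1.0,0,0,0,0]]]}}

```text
time: 22.9
position: [0.39, 0.1838, 0.2246]
ee_rot: [3.141, 0.002, 2.569]
force: [0.4, 0.1, -1.1]
grip_width: 0.0941
```

Run:
```python
from m import *
a=[];print(arm.sense()['force'].round(2))
for n in ['side','scene']:
    c=read_camera(n);r=corners(c,.01,(.56,.07))
    if r is not None: print(n,r[1],r[0].round(4).tolist(),'n',(r[0]@[.9744,-.225]).round(4),'t',(r[0]@[.225,.9744]).round(4))
    for k in ['cylinder','valve','dial','limit_valve','throttle','driver']:
        d=tip_of(k,n)
        if d: print(k,np.round(d[0]['position']),round(d[0]['conf'],2),onz(c,d[0]['position'],0).round(3)[:2])
    x,y=proj(c,[.54,.06,.0]).astype(int)
    a.append(cv2.resize(c['frame'][y-60:y+60,x-65:x+65,::-1],None,fx=3,fy=3,interpolation=cv2.INTER_CUBIC))
cv2.imwrite('pics/s9.png',np.hstack(a))
```

```text
[ 0.4   0.07 -1.09]
side 2555.0 [[0.7269, 0.2904], [0.6313, -0.0848], [0.6873, 0.2058], [0.6012, -0.077], [0.6519, 0.1793], [0.6203, 0.0578], [0.6231, 0.102], [0.5018, 0.1278], [0.4774, 0.0206], [0.6043, -0.0053], [0.5758, -0.1308], [0.6363, -0.1494], [0.7499, 0.2293]] n [0.6429 0.6343 0.6234 0.6031 0.5948 0.5914 0.5842 0.4602 0.4605 0.59
 0.5905 0.6537 0.6791] t [ 0.4465  0.0594  0.3552  0.0603  0.3214  0.1959  0.2396  0.2374  0.1275
  0.1308  0.0021 -0.0024  0.3922]
cylinder [239. 166.] 0.57 [0.476 0.277]
valve [227. 268.] 0.91 [ 0.396 -0.109]
dial [261. 266.] 0.64 [ 0.488 -0.119]
limit_valve [249. 298.] 0.56 [ 0.441 -0.211]
throttle [277. 180.] 0.55 [0.591 0.197]
driver [263. 148.] 0.81 [0.569 0.355]
scene 1756.0 [[0.4834, 0.0199], [0.6073, -0.0047], [0.6288, 0.0983], [0.5046, 0.1235]] n [0.4665 0.5928 0.5906 0.4639] t [0.1281 0.132  0.2373 0.2339]
cylinder [326. 200.] 0.72 [0.481 0.264]
valve [191. 184.] 0.74 [ 0.408 -0.099]
dial [149. 195.] 0.68 [ 0.444 -0.209]
limit_valve [149. 194.] 0.61 [ 0.441 -0.209]
throttle [305. 232.] 0.69 [0.584 0.195]
driver [364. 220.] 0.69 [0.552 0.349]
```

View pics/s9.png

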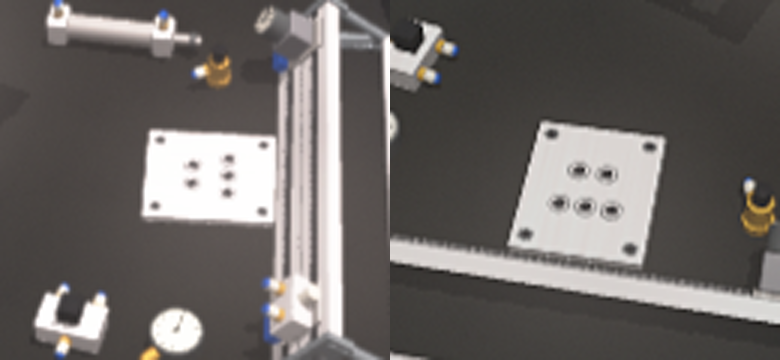

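```bash
python3 -c "
from plant import ticket
print(ticket.close_job())"
```

```text
the job is handed in; nothing more can be done
None
```

The plate is turned over, but the lowering was not fully controlled: it dropped the last part by itself. I handed the job in at about 23 s.

**Push and press:** I pushed the plate squarely up the slope and felt it go flat with the board about 8 mm back. I then pressed it home at about 10 N. It stayed there when I let go.

**Turning over:** I drew the top edge past upright between the two fingers and lowered it on the front finger to about 40–43° from the bench.

**What failed:** While I turned the hand to clear the rear finger, the plate slipped off the front finger. The foot probably slid about 10 mm to the foot of the slope, because the plate ended up that much nearer the stand. It then fell the rest of the way, so "not letting it fall" was not met for that stretch. I did not repeat the turn-over, because that could not undo the drop.

**Last checks:**
- **Plate:** it lies flat on the bench, ported side up, square to the stand and just in front of its foot.
- **Hand:** it is clear of everything.
- **Loose parts:** they show where they were at the start, within about 1–2 cm of detection scatter. In the scene view the dial detector picked out the limit valve instead, but the side view agrees with the dial's start position.

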